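# Unhook the paddle and stand it by the mitad

## Robot

A 7-joint arm with a two-finger parallel gripper is mounted at the origin on the work surface. World frame = base frame: x ahead of the robot, y to its left, z up, the work surface at z = 0. Lengths are in m, angles in rad, forces in N, time in s.
With the tool pointing down it reaches from about 0.425 to 0.875 m from the base axis. Payload 4.7 kg.
Tool frame: the origin (TCP) lies at the very end of the fingers, on their centre line; the grasp point (between the pads) lies 19 mm behind it; z points along the fingers, y is the direction in which the jaws open and shut (so a half turn about z gives the same grasp; the last joint's range is limited). The gripper opens to 85 mm and grips with 20 to 120 N. Pads are 22 mm wide; open, the fingers measure 114 mm over their backs; the gripper's body (76 mm by 85 mm) begins 54 mm behind the grasp point. The pads swing forward as they close: fully open they stand 13 mm farther back than shut.
Start: joints at [1.355, 0.321, -0.07, 1.45, 0.023, 1.371, -0.057], TCP at [0.148, -0.633, 0.194] pointing down, gripper open.
Joint ranges: [-2.86, 2.86], [-0.3, 2.09], [-1.38, 1.24], [0.06, 2.45], [-1.56, 4.7], [0.09, 2.05], [-2.69, 2.69]. Speed limits (rad/s): [2.57, 2.57, 3.14, 3.14, 3.14, 3.14, 3.14].

## Interface

Orientations are given as a rotation vector (axis times angle).
In Python, from plant import read_state, grab_frame, camera_params, close_job gives the robot as it stands. The module is installed in compiled form; this text tells all that it offers.
- The arm moves only by the tool play_rows, never from a script. Its argument "deltas" is a list of rows, each a list of 5 numbers: the opening, from 0 (shut) to 1 (fully open), then the shift along the tool's x, y, z in m, then the turn about the tool's z in degrees. In form: [[hand, dx, dy, dz, spin], ...]. A call has 1 to 12 rows; each row shifts and turns the commanded pose from where the row before left it, along the tool's axes as they then stand; what a row does not reach is not made up. A row lasts 1/8 s, in which the tool goes at most 62.5 mm and 10.7 degrees, less where a joint would pass 70% of its speed; a pose out of reach is approached as far as the arm can. A call with a gripper value outside its range is refused whole. The fingers move at their own pace and stop on an object; "newtons" is the grip in N (left out, the last holds). Time passes only in rows, so rows that do not move let the fingers close. It gives the time, the measured TCP pose, the force and the opening at its end, in the units of the state.
- read_state(): the state, without advancing time (a new reading comes with each control period).
- grab_frame(name): name is "side" or "top" or "wrist"; returns the picture (400x640x3 uint8, blue, green, red); there is no depth.
- camera_params(name): a dict with "vfov" (degrees; the focal length in pixels is half the picture's height over the tangent of half this angle, whatever the lens; pixels are square), "cx", "cy" (the principal point, pixels), "T" (4x4, takes a point from camera to world coordinates); the wrist camera has in their place "hand_eye" (4x4, takes a point from camera to tool coordinates, whose origin is the TCP and whose axes are the flange's). Camera axes: x right, y down, z forward; pixel columns grow to the right and rows downward; lengths in m; the calibration is good to about 2 mm. A picture is of the moment at which its call begins: read the wrist's pose just before it. camera_params takes no time and is no camera call.
- close_job(): hands the job in, once; it reports no verdict.
The state is a dict: "time": time; "q": joint angles; "joint_velocities": joint speeds; "effort": joint torques, N m; "eef_pos": TCP position; "orientation": TCP orientation; "contact_force": force on the tool from outside, world axes, zero at the start; "torque": the same for the moment, N m; "width": finger opening in m.
Only numpy, scipy, OpenCV 4.12 (cv2) and the standard library are available. Lean on these libraries where they do the work, as an engineer would, in place of code of your own. Each camera call takes 0.05 s, during which the arm holds its last target.

## Task

Baking is about to start: take the wide wooden paddle off its peg on the rack, easing its handle end up and over the peg's upturned tip, keeping it hanging upright and never forcing the peg. Then lower it blade down, without dropping it, into the narrow white holder near the mitad so that it stands there on its own. Leave the narrow scraper hanging and everything else where it is.

Things in the scene. Friction and masses are not known exactly. Their poses are not given: they have to be found in the camera images.
- paddle: Wide wooden paddle, about 110 g, hanging on one of the rack's two pegs (either one). A flat board 8 mm thick (own x), 230 mm long (own z, up as it hangs and when it stands blade down). Origin: centre of the blade's lower edge. The blade is 84 mm wide (own y) up to z = 100 mm; the handle above it is 44 mm wide and holds the slot; blade hangs towards the slab.
- paddle_slot (a point): Centre of the hanging slot through the paddle's handle, 170 mm above its lower edge. Slot 24 mm wide, 24 mm tall (z = 158 to 182 mm), square-cornered. It hangs with the slot's top edge on the peg, 34 to 42 mm in front of the rack's origin.
- paddle_end (a point): Middle of the solid handle end above the slot (z = 182 to 230 mm, 44 mm wide, 8 mm thick), 207 mm above the paddle's lower edge; free room for a finger on either side and 25 mm behind it.
- rack: Fixed, see-through rack of 16 mm steel tube. Origin on the slab, below the front of the peg sockets; own -x is the front, roughly towards the robot. Uprights 12 mm behind the origin at y = +170 and -170 mm; peg bar between them at z = 250 mm.
- peg_root_a (a point): Where one of the two pegs leaves its socket (rack y = -85 mm, z = 250 mm). 8 mm round steel pegs, alike: level to the front, then bent up at 45 degrees; the upturned part rises 26 mm over 26 mm. How far each stands out differs and is not reported: the bend lies 52 to 84 mm in front of the root. They must not be forced: 10 N at most.
- peg_root_b (a point): The same for the other peg (rack y = +85 mm). With the level part in it the slot has only 16 mm of vertical play, too little to clear the tip; just pulled forward, the slot's top edge runs against the upturned part. The slot has to rise along the upturned part as it comes forward.
- rack_rail (a point): Middle of the rack's front rail, a 16 mm tube along the rack's y, 385 mm above the slab and 30 mm in front of the rack's origin. It runs above the handle ends, so a tool cannot come straight down on them; a tool leaning back towards the robot by about 35 degrees passes in front of it.
- scraper: Narrow wooden scraper hanging on the rack's other peg: same length, handle and slot as the paddle, but the blade is only 46 mm wide. Origin: centre of the lower edge. Bystander.
- holder: Fixed, narrow open-topped white ceramic utensil holder to the left of the rack, near the closed domed mitad (490 mm across, 255 mm high, beyond y = 0.45 m). Origin: centre of its underside. Outside 40 mm (own x) by 116 mm (own y), 80 mm high, walls and floor 3 mm thick, inner mouth 34 x 110 mm, on a 70 x 140 mm foot plate 3 mm thick.
- bowl: Bystander: ceramic bowl, 150 mm across, 60 mm high; origin at the centre of its underside
- cup: Bystander: red plastic cup, 76 mm across, 90 mm high; origin at the centre of its underside
- canister: Bystander: yellow plastic canister with a white twist cap, 110 mm across, 170 mm high; origin at the centre of its underside
- ladle: Bystander: stainless ladle lying on the slab, scoop 88 mm across and 34 mm high, origin under the scoop, thin handle reaching 230 mm towards its own -x
- jar: Bystander: amber glass jar with a lid, 80 mm across, 110 mm high; origin at the centre of its underside
- plate: Bystander: white ceramic plate, 170 mm across, 18 mm high; origin at the centre of its underside
Things that resemble listed ones, but are neither listed nor needed, are in the scene too. Leave any green look-alike of the paddle alone. What is shaped like the holder but blue is not meant.

How it is judged:
On the way:
1. the paddle is off its peg, held up in front of the rack or above the holder, clear of the rack ((x of paddle_slot in the frame of rack below -0.122 m or y of paddle_slot in the frame of rack above 0.2 m) and height (world z) of paddle_slot above 0.2 m and contact force between paddle and rack below 0.1 N), for 0.1 s.
At the end, for the whole second after the job is handed in: The paddle stands in the holder: lower edge's centre within 19 mm across and 57 mm along of the holder's centre and under 25 mm above its underside, within 0.5 rad of upright blade down, at rest, off the rack; the scraper hangs within 40 mm of where it was (x of paddle in the frame of holder between -0.019 and 0.019 m and y of paddle in the frame of holder between -0.057 and 0.057 m and z of paddle in the frame of holder below 0.025 m and angle between paddle's own z axis and vertical below 0.5 rad and linear speed of paddle below 0.03 m/s and angular speed of paddle below 0.2 rad/s and contact force between paddle and rack below 0.1 N and distance of scraper from where it was at the start of the episode below 0.04 m); the robot touches nothing.
It fails at once if the peg or rack is forced: more than 10 N between the paddle and the rack (contact force between paddle and rack above 10 N).
It fails at once if the paddle is levered askew on the peg: over 0.35 rad from upright while it touches the rack (contact force between paddle and rack above 0.1 N and angle between paddle's own z axis and vertical above 0.35 rad).
It fails at once if the paddle is dropped into the holder: it moves faster than 0.6 m/s within 50 mm (horizontally) of the holder's centre (horizontal distance between paddle and holder below 0.05 m and linear speed of paddle above 0.6 m/s).
It fails at once if the scraper is taken off or knocked (moved over 40 mm) (distance of scraper from where it was at the start of the episode above 0.04 m).
It fails at once if a bystander is moved by more than 30 mm (distance of any of bowl, cup, canister, ladle, jar, plate from where it was at the start of the episode above 0.03 m).
It also fails if it takes over 48 s, if anything falls off the work surface, if the arm or the gripper's body presses on something with over 40 N, if the wrist force passes 120 N, or if a joint passes its speed limit or range.

## Working session

There is one attempt and no reset: what is moved stays moved. The work goes in short steps, Python scripts to look and compute and a tool call to move; the robot and the scene stay as the last step left them, time stands still between calls to the robot, and variables do not carry over. Pictures are saved under pics/ and viewed, and the job is handed in when it is done.

Besides the shell and the picture viewer there is one more tool, called after "Request:" as a command line: name --pt "numbers of a row" for each row, then --argument value for the rest. play_rows: Moves the arm, as the interface text tells. Its arguments: {"type":"object","properties":{"deltas":{"type":"array","items":{"type":"array","items":{"type":"number"}}},"newtons":{"type":"number"}},"required":["deltas"]}

```bash
mkdir -p pics; python3 - <<'E'
from plant import *
import cv2, numpy as np
np.set_printoptions(precision=4,suppress=True)
s=read_state();print(s)
for n in("side","top","wrist"):
    p=camera_params(n);print(n,p)
    cv2.imwrite(f"pics/{n}0.png",grab_frame(n))
E
```

```text
{'time': 0.0, 'q': array([ 1.3551,  0.3218, -0.0701,  1.4517,  0.0226,  1.3708, -0.0569]), 'joint_velocities': array([ 0.0015,  0.0004, -0.0008,  0.0006,  0.0006, -0.0008, -0.001 ]), 'effort': array([  0.001 , -49.358 ,  -0.3812, -31.4335,   0.0132,   0.0114,
         0.    ]), 'eef_pos': array([ 0.1479, -0.6323,  0.193 ]), 'orientation': array([-3.1189, -0.36  ,  0.0005]), 'contact_force': array([-0.1821, -0.0586,  0.624 ]), 'torque': array([0.0053, 0.0118, 0.0372]), 'width': 0.08529178966427124}
side {'vfov': 52.16578666378306, 'cx': 326.46726008313937, 'cy': 203.70476803750356, 'T': array([[-0.8528, -0.2952,  0.4307, -0.094 ],
       [-0.5219,  0.5055, -0.687 ,  0.8595],
       [-0.015 , -0.8108, -0.5852,  0.9822],
       [ 0.    ,  0.    ,  0.    ,  1.    ]])}
top {'vfov': 55.38130430041173, 'cx': 322.11575595554154, 'cy': 201.86707403238813, 'T': array([[ 0.0158, -0.995 ,  0.0982,  0.3179],
       [-0.9998, -0.0145,  0.0142, -0.0011],
       [-0.0127, -0.0984, -0.9951,  1.5538],
       [ 0.    ,  0.    ,  0.    ,  1.    ]])}
wrist {'vfov': 63.2465801248691, 'cx': 318.15597589891263, 'cy': 204.47086799458373, 'hand_eye': array([[-0.0001, -0.9535, -0.3014,  0.0768],
       [ 1.    , -0.0003,  0.0006,  0.0003],
       [-0.0006, -0.3014,  0.9535, -0.1796],
       [ 0.    ,  0.    ,  0.    ,  1.    ]])}
```

View pics/side0.png

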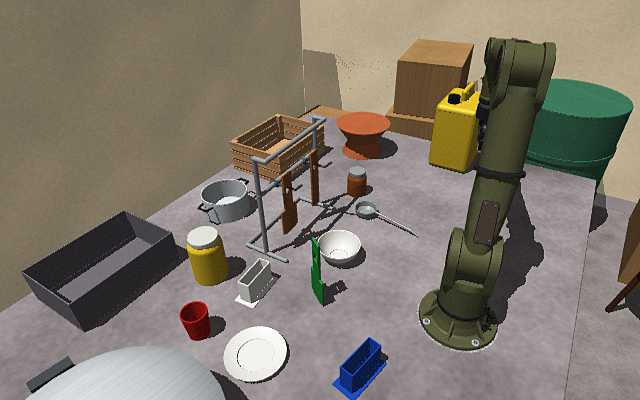

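View pics/top0.png

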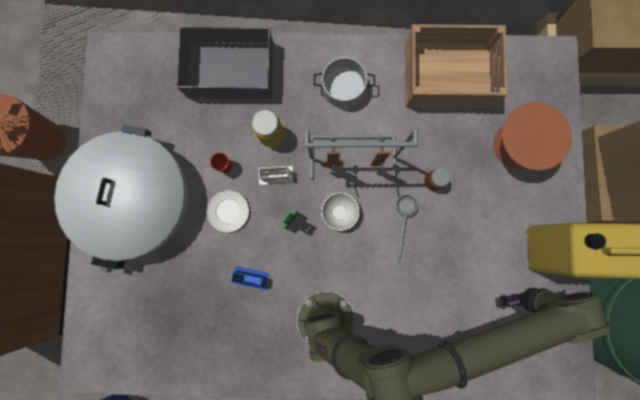

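View pics/wrist0.png

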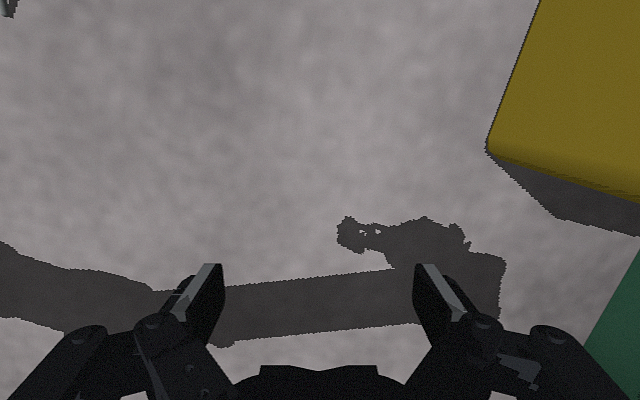

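```bash
python3 - <<'E'
import cv2
a=cv2.imread("pics/side0.png")[100:310,180:400];cv2.imwrite("pics/side0c.png",cv2.resize(a,None,fx=3.6,fy=2.8*1.0,interpolation=cv2.INTER_CUBIC))
a=cv2.imread("pics/top0.png")[110:240,200:460];cv2.imwrite("pics/top0c.png",cv2.resize(a,None,fx=3,fy=3,interpolation=cv2.INTER_CUBIC))
E
```

```text
(no output)
```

View pics/side0c.png

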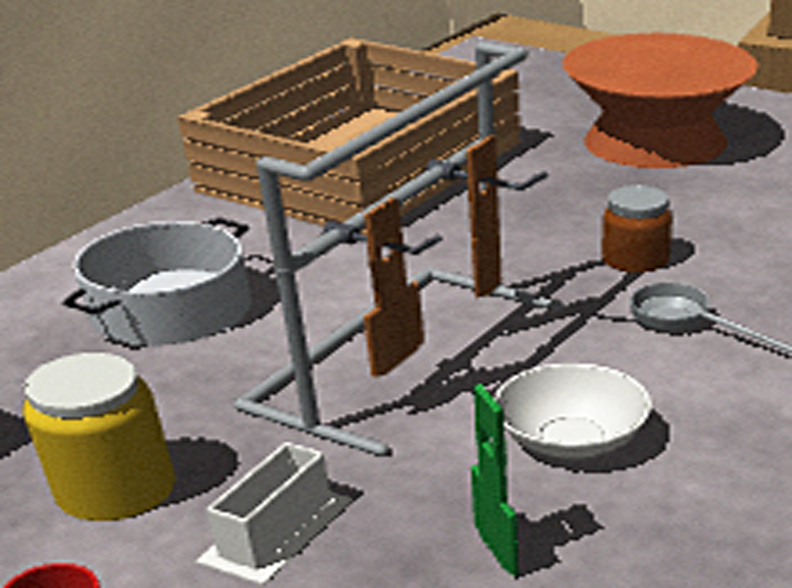

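View pics/top0c.png

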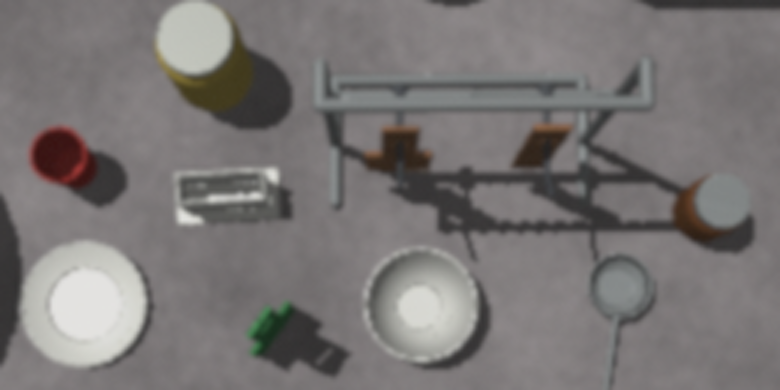

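```bash
cat > h.py <<'E'
import numpy as np, cv2
from plant import *
np.set_printoptions(precision=4,suppress=True)
from scipy.optimize import least_squares
from scipy.spatial.transform import Rotation as R
def cam(n,s=None):
    p=camera_params(n); f=200/np.tan(np.radians(p["vfov"]/2))
    if n=="wrist":
        T=np.eye(4);T[:3,:3]=R.from_rotvec(s["orientation"]).as_matrix();T[:3,3]=s["eef_pos"];T=T@p["hand_eye"]
    else:T=p["T"]
    return f,p["cx"],p["cy"],T
def proj(c,P):
    f,cx,cy,T=c; q=(np.atleast_2d(P)-T[:3,3])@T[:3,:3]; return np.c_[cx+f*q[:,0]/q[:,2],cy+f*q[:,1]/q[:,2]]
def ray_z(c,uv,z):
    f,cx,cy,T=c; d=T[:3,:3]@np.array([(uv[0]-cx)/f,(uv[1]-cy)/f,1]); t=(z-T[2,3])/d[2]; return T[:3,3]+t*d
def pose2(v,P):
    P=np.atleast_2d(np.array(P,float));c,s=np.cos(v[2]),np.sin(v[2])
    return np.c_[v[0]+c*P[:,0]-s*P[:,1],v[1]+s*P[:,0]+c*P[:,1],P[:,2]]
def fit(obs,v0):
    def r(v): return np.concatenate([(proj(c,pose2(v,p))-uv).ravel() for c,p,uv in obs])
    o=least_squares(r,v0,loss="soft_l1");return o.x,r(o.x).reshape(-1,2)
def over(img,c,P,col=(0,255,0)):
    for u,v in proj(c,P): cv2.circle(img,(int(u*1),int(v*1)),1,col,-1)
E
python3 - <<'E'
from h import *
S,T=cam("side"),cam("top")
for uv in[(305.7,144),(417.3,144)]: print(ray_z(T,uv,.385))
for uv in[(265.6,161.8),(325.8,118.6)]: print(ray_z(S,uv,.385))
print("peg bar/upright",ray_z(S,(258.6,196.4),.25),"base",ray_z(S,(266.7,251.8),.008))
for uv in[(175,170),(278,168),(280,220),(178,224)]: print("foot",ray_z(T,(200+uv[0]/3,110+uv[1]/3),.003))
for uv in[(210,512),(290,443),(326,456),(250,530)]: print("rim",ray_z(S,(180+uv[0]/3.6,100+uv[1]/2.8),.08))
E
```

```text
[0.6145 0.0698 0.385 ]
[ 0.6189 -0.2785  0.385 ]
[0.6086 0.0696 0.385 ]
[ 0.6141 -0.2759  0.385 ]
peg bar/upright [0.6503 0.0743 0.25  ] base [0.6537 0.0681 0.008 ]
foot [0.6133 0.2871 0.003 ]
foot [0.618 0.145 0.003]
foot [0.5458 0.1406 0.003 ]
foot [0.5383 0.2806 0.003 ]
rim [0.5866 0.2778 0.08  ]
rim [0.5966 0.1604 0.08  ]
rim [0.556 0.161 0.08 ]
rim [0.5413 0.2805 0.08  ]
```

Request:
play_rows --pt "1 0.01 -0.01 -0.055 0" --pt "1 0.036 -0.04 -0.025 0" --pt "1 0.036 -0.04 -0.025 0" --pt "1 0.036 -0.04 -0.025 0" --pt "1 0.036 -0.04 -0.025 0" --pt "1 0.036 -0.04 -0.025 0" --pt "1 0.036 -0.04 -0.025 0" --pt "1 0.036 -0.04 -0.025 0" --pt "1 0.036 -0.04 -0.025 0" --pt "1 0.036 -0.04 -0.025 0" --pt "1 0.036 -0.04 -0.025 0" --pt "1 0.036 -0.04 -0.025 0"

```text
time: 1.65
eef_pos: [0.4412, -0.1005, 0.5249]
orientation: [3.12, 0.36, 0.001]
contact_force: [0.3, 0.1, -0.5]
width: 0.0855
```

Request:
play_rows --pt "1 0.052 0 0 0" --pt "1 0.052 0 0 0" --pt "1 0.052 0 0 0" --pt "1 0.052 0 0 0" --pt "1 0.052 0 0 0" --pt "1 0.052 0 0 0" --pt "1 0.052 0 0 0" --pt "1 0.052 0 0 0"

```text
time: 2.65
eef_pos: [0.7597, -0.0304, 0.4646]
orientation: [-3.1, -0.336, -0.057]
contact_force: [0.6, -0.2, 0.5]
width: 0.0852
```

```bash
python3 -c "
from h import *
s=read_state();print(s['q'],s['eef_pos'],R.from_rotvec(s['orientation']).as_matrix())"
```

```text
[-0.0204  0.6987  0.1657  0.3612 -0.1544  2.0524 -1.3235] [ 0.7597 -0.0304  0.4646] [[ 0.9761  0.2147  0.034 ]
 [ 0.2138 -0.9765  0.027 ]
 [ 0.039  -0.019  -0.9991]]
```

Request:
play_rows --pt "1 0.05 0 -0.03 0" --pt "1 0.05 0 -0.03 0" --pt "1 0.05 0 -0.03 0" --pt "1 0.05 0 -0.03 0"

```text
time: 3.15
eef_pos: [0.8247, 0.0087, 0.488]
orientation: [-3.098, -0.332, -0.288]
contact_force: [-0.2, -0.7, 0.9]
width: 0.0852
```

```bash
python3 -c "
from h import *
s=read_state();print(s['q'],s['eef_pos'],R.from_rotvec(s['orientation']).as_matrix())"
```

```text
[-0.0568  0.8537  0.7074  0.0687 -0.7077  2.0525 -1.3771] [0.8247 0.0087 0.488 ] [[ 0.9605  0.2115  0.1809]
 [ 0.2091 -0.9774  0.0324]
 [ 0.1837  0.0067 -0.983 ]]
```

Request:
play_rows --pt "1 0.025 0 -0.055 0" --pt "1 0.025 0 -0.055 0" --pt "1 0.025 0 -0.055 0" --pt "1 0.025 0 -0.055 0"

```text
time: 3.65
eef_pos: [0.7708, 0.0207, 0.6134]
orientation: [3.082, 0.324, 0.514]
contact_force: [0.0, 0.4, 0.1]
width: 0.0858
```

```bash
python3 -c "
from h import *
s=read_state();print(s['q'],s['eef_pos'],R.from_rotvec(s['orientation']).as_matrix())"
```

```text
[-0.0893  0.6756  0.5206  0.0972 -0.4984  2.0527 -1.3993] [0.7708 0.0207 0.6134] [[ 0.9253  0.2023  0.3209]
 [ 0.2024 -0.9787  0.0333]
 [ 0.3208  0.0342 -0.9465]]
```

Request:
play_rows --pt "1 0.03 0 -0.05 0" --pt "1 0.03 0 -0.05 0" --pt "1 0.03 0 -0.05 0" --pt "1 0.03 0 -0.05 0" --pt "1 0.03 0 -0.05 0" --pt "1 0.03 0 -0.05 0"

```text
time: 4.4
eef_pos: [0.6895, 0.0421, 0.7629]
orientation: [2.999, 0.313, 0.843]
contact_force: [0.2, 0.1, 0.0]
width: 0.0852
```

```bash
python3 -c "
from h import *
s=read_state();print(s['q'],s['eef_pos'],R.from_rotvec(s['orientation']).as_matrix())"
```

```text
[-0.1427  0.5013  0.7768  0.0576 -0.7204  2.0527 -1.4352] [0.6895 0.0421 0.7629] [[ 0.835   0.1888  0.5169]
 [ 0.1947 -0.9799  0.0434]
 [ 0.5147  0.0643 -0.855 ]]
```

Request:
play_rows --pt "1 0.03 0 -0.05 0" --pt "1 0.03 0 -0.05 0" --pt "1 0.02 0 -0.05 0"

```text
time: 4.78
eef_pos: [0.6323, 0.0428, 0.8313]
orientation: [2.942, 0.289, 0.992]
contact_force: [-0.9, -0.8, 0.9]
width: 0.0853
```

```bash
python3 -c "
from h import *
s=read_state();print(s['q'],s['eef_pos'],R.from_rotvec(s['orientation']).as_matrix())"
```

```text
[-0.1785  0.3933  0.637   0.058  -0.5385  2.0527 -1.4536] [0.6323 0.0428 0.8313] [[ 0.7804  0.1678  0.6023]
 [ 0.1825 -0.9825  0.0372]
 [ 0.598   0.0809 -0.7974]]
```

Request:
play_rows --pt "1 -0.052 0 0 0" --pt "1 -0.052 0 0 0" --pt "1 -0.052 0 0 0" --pt "1 -0.052 0 0 0" --pt "1 -0.052 0 0 0" --pt "1 -0.052 0 0 0" --pt "1 0 0 0.01 -10.5" --pt "1 0 0 0.01 -10.5" --pt "1 0 0 0.01 -10.5" --pt "1 0 0 0.01 -10.5" --pt "1 0 0 0.01 -10.5" --pt "1 0 0 0.01 -10.5"

```text
time: 6.28
eef_pos: [0.5113, 0.036, 0.7171]
orientation: [2.171, 1.578, 0.8]
contact_force: [1.4, 0.3, 1.1]
width: 0.0855
```

```bash
python3 -c "
from h import *
s=read_state();print(s['q'],s['eef_pos'],R.from_rotvec(s['orientation']).as_matrix())"
```

```text
[-0.5152 -0.3017  0.196   1.1598  0.1954  1.6155 -0.5458] [0.5113 0.036  0.7171] [[ 0.2249  0.7529  0.6186]
 [ 0.944  -0.3256  0.0531]
 [ 0.2414  0.572  -0.7839]]
```

```bash
cat >> h.py <<'E'
def rows(d,spin,n,hand=1,Rm=None):
    if Rm is None: Rm=R.from_rotvec(read_state()["orientation"])
    d=np.array(d)/n
    for i in range(n):
        v=Rm.inv().apply(d); print([hand,*[round(float(x),3) for x in v],round(spin/n,1)],end=", ")
        Rm=Rm*R.from_euler("z",spin/n,degrees=True)
    print();return Rm
E
python3 -c "
from h import *
Q=rows((-.07,-.05,-.217),-108,11);print(Q.as_matrix())"
```

```text
[1, -0.01, -0.015, 0.011, -9.8], [1, -0.008, -0.016, 0.011, -9.8], [1, -0.005, -0.017, 0.011, -9.8], [1, -0.002, -0.018, 0.011, -9.8], [1, 0.001, -0.018, 0.011, -9.8], [1, 0.004, -0.017, 0.011, -9.8], [1, 0.007, -0.017, 0.011, -9.8], [1, 0.01, -0.015, 0.011, -9.8], [1, 0.012, -0.013, 0.011, -9.8], [1, 0.014, -0.011, 0.011, -9.8], [1, 0.016, -0.008, 0.011, -9.8], 
[[-0.7855 -0.0188  0.6186]
 [ 0.0179  0.9984  0.0531]
 [-0.6186  0.0528 -0.7839]]
```

Request:
play_rows --pt "1 -0.01 -0.015 0.011 -9.8" --pt "1 -0.008 -0.016 0.011 -9.8" --pt "1 -0.005 -0.017 0.011 -9.8" --pt "1 -0.002 -0.018 0.011 -9.8" --pt "1 0.001 -0.018 0.011 -9.8" --pt "1 0.004 -0.017 0.011 -9.8" --pt "1 0.007 -0.017 0.011 -9.8" --pt "1 0.01 -0.015 0.011 -9.8" --pt "1 0.012 -0.013 0.011 -9.8" --pt "1 0.014 -0.011 0.011 -9.8" --pt "1 0.016 -0.008 0.011 -9.8"

```text
time: 7.65
eef_pos: [0.5254, 0.0198, 0.5906]
orientation: [0.217, 2.585, 0.133]
contact_force: [0.3, 0.4, 0.6]
width: 0.0857
```

```bash
python3 -c "
from h import *
s=read_state();print(s['q'],s['eef_pos'],R.from_rotvec(s['orientation']).as_matrix())
np.save('s1.npy',np.r_[s['eef_pos'],s['orientation']])
cv2.imwrite('pics/w1.png',grab_frame('wrist'))
cv2.imwrite('pics/side1.png',grab_frame('side'))"
```

```text
[ 0.1139 -0.3017 -0.1231  1.401  -0.0807  1.4879  1.3735] [0.5254 0.0198 0.5906] [[-0.8427  0.1276  0.523 ]
 [ 0.1805  0.9822  0.0512]
 [-0.5072  0.1375 -0.8508]]
```

View pics/w1.png

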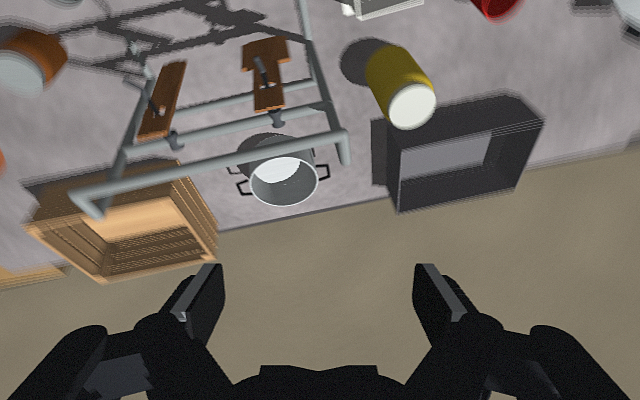

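View pics/side1.png

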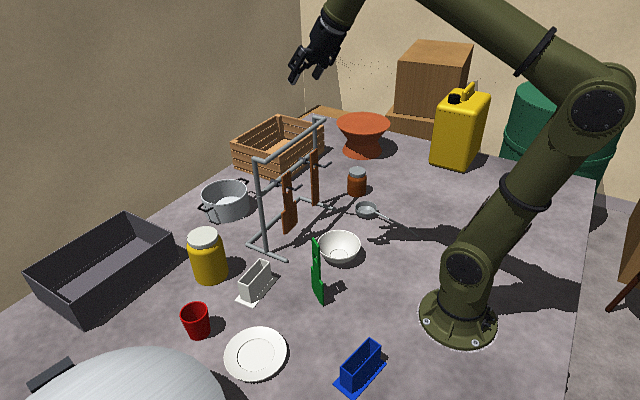

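```bash
python3 -c "
from h import *
Q=rows((.0,-.044,-.20),-9.5,5);print(Q.as_matrix())"
```

```text
[1, 0.019, -0.014, 0.034, -1.9], [1, 0.019, -0.014, 0.034, -1.9], [1, 0.019, -0.013, 0.034, -1.9], [1, 0.02, -0.012, 0.034, -1.9], [1, 0.02, -0.012, 0.034, -1.9], 
[[-0.8534 -0.0083  0.5211]
 [ 0.0213  0.9985  0.0508]
 [-0.5208  0.0545 -0.852 ]]
```

Request:
play_rows --pt "1 0.019 -0.014 0.034 -1.9" --pt "1 0.019 -0.014 0.034 -1.9" --pt "1 0.019 -0.013 0.034 -1.9" --pt "1 0.02 -0.012 0.034 -1.9" --pt "1 0.02 -0.012 0.034 -1.9" --pt "1 0 0 0 0"

```text
time: 8.5
eef_pos: [0.5608, -0.0275, 0.3973]
orientation: [0.013, 2.634, 0.079]
contact_force: [-0.8, -0.4, 0.8]
width: 0.0854
```

```bash
python3 -c "
from h import *
s=read_state();print(s['q'],s['eef_pos'],R.from_rotvec(s['orientation']).as_matrix())
np.save('s2.npy',np.r_[s['eef_pos'],s['orientation']])
cv2.imwrite('pics/w2.png',grab_frame('wrist'))
cv2.imwrite('pics/side2.png',grab_frame('side'))"
```

```text
[ 0.2421 -0.3006 -0.1345  1.7764 -0.156   1.1666  1.6894] [ 0.5608 -0.0275  0.3973] [[-0.8747 -0.0053  0.4847]
 [ 0.0237  0.9983  0.0537]
 [-0.4841  0.0585 -0.873 ]]
```

View pics/w2.png

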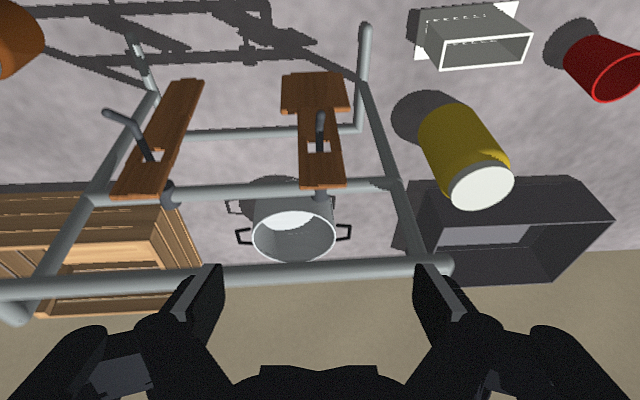

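View pics/side2.png

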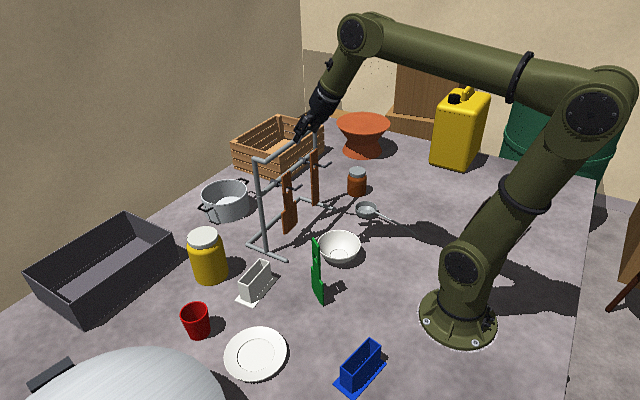

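```bash
python3 - <<'E'
import cv2
a=cv2.imread("pics/w2.png");
b=cv2.resize(a[60:290,250:400],None,fx=4,fy=2.6*1,interpolation=cv2.INTER_CUBIC);cv2.imwrite("pics/w2c.png",b)
b=cv2.resize(a[0:80,390:550],None,fx=5,fy=5,interpolation=cv2.INTER_CUBIC);cv2.imwrite("pics/w2h.png",b)
E
```

```text
(no output)
```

View pics/w2c.png

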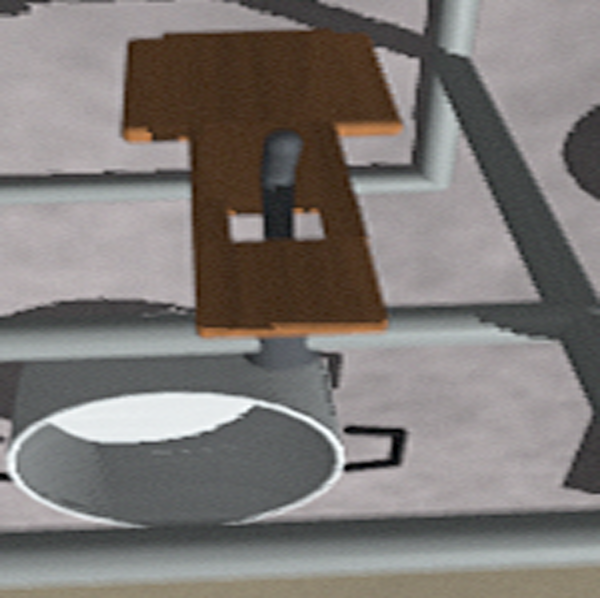

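View pics/w2h.png

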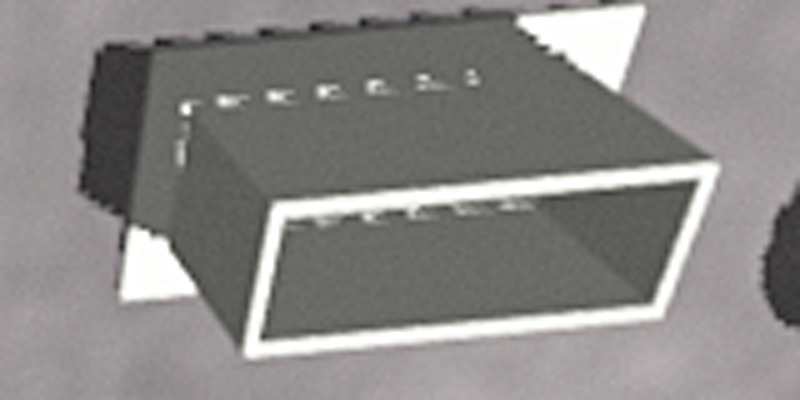

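```bash
cat > m.py <<'E'
from h import *
a=np.load('s2.npy');W=cam("wrist",dict(eef_pos=a[:3],orientation=a[3:]));S,T=cam("side"),cam("top")
m=lambda L:np.array([(250+u/4,60+v/2.6) for u,v in L])
P=np.array([(-4,22,230),(-4,-22,230),(-4,42,100),(-4,-42,100),(-4,42,0),(-4,-42,0),(-4,-12,182),(-4,12,182)])/1e3
uv=m([(385,318),(198,326),(402,122),(124,131),(369,35),(128,40),(230,241),(325,238)])
def pp(v,P): return R.from_euler("zyx",v[3:]).apply(P)+v[:3]
r=lambda v:(proj(W,pp(v,P))-uv).ravel()
o=least_squares(r,[.605,-.018,.072,0.0,0,0]);print("paddle 6d",o.x,o.fun.reshape(-1,2).round(1).tolist())
o=least_squares(lambda v:r([v[0],v[1],.072,v[2],0,0]),[.605,-.018,0.0]);print("paddle 3d",o.x,o.fun.reshape(-1,2).round(1).tolist())
pad=o.x
h=lambda z:np.array([(-20,-58,z),(-20,58,z),(20,58,z),(20,-58,z)])/1e3
huv=np.array([(275,205),(718,162),(663,318),(247,355)])/5+[390,0]
for z in(80,83):
    v,e=fit([(W,h(z),huv)],[.57,.21,.05]);print("holder",z,v,e.round(1).tolist())
V,e=fit([(W,h(80),huv),(S,h(80),np.array([(326,456),(250,530),(210,512),(290,443)])[[3-3,1,2,3]]*0+proj(S,pose2([.57,.216,.05],h(80))))],[.57,.21,.05])
# predict peg root etc
for v in([.6445,-.1035,.0145],):
    print("root pred",proj(W,pose2(v,[(0,.085,.25),(-.03,-.1,.385),(-.03,.1,.385)])))
E
python3 m.py
```

```text
paddle 6d [ 0.6152 -0.0171  0.0688  0.024  -0.0102  0.003 ] [[0.4, -0.0], [-0.7, -0.6], [0.2, 1.7], [-0.5, 1.5], [-0.3, -1.2], [0.3, -0.6], [0.4, -0.3], [0.2, -0.3]]
paddle 3d [ 0.6116 -0.0177  0.0225] [[1.0, 1.3], [-0.7, 0.8], [0.4, 1.1], [-1.0, 0.9], [-0.4, -2.7], [-0.4, -2.1], [0.4, 0.2], [0.4, 0.2]]
holder 80 [0.5821 0.216  0.075 ] [[0.2, 0.1], [0.6, 0.2], [-0.3, -0.4], [-0.4, 0.1]]
holder 83 [0.5809 0.2144 0.073 ] [[-0.0, -0.1], [0.9, 0.2], [-0.1, -0.2], [-0.7, 0.2]]
root pred [[318.6772 176.3184]
 [ 74.6284 280.7887]
 [349.1082 265.7188]]
```

```bash
cat >> m.py <<'E'
print("----")
for uv in[(349,270.5),(74,285)]: print("rail",ray_z(W,uv,.385))
# peg: underside/top points
for n,uv in dict(tip=(283,135),bend=(280,185)).items():
    u=m([uv])[0]; print(n,u,ray_z(W,u,.25),ray_z(W,u,.276))
rk=[.651,-.103,.0145]
for b in(.052,.068,.084): print(b,(proj(W,pose2(rk,[(-b,.085,.25),(-b-.026,.085,.276)]))-[250,60])*[4,2.6])
E
python3 m.py|sed -n '/----/,$p'
python3 - <<'E'
import cv2
a=cv2.imread("pics/side2.png")[160:240,250:330]
cv2.imwrite("pics/s2c.png",cv2.resize(a,None,fx=7,fy=7,interpolation=cv2.INTER_CUBIC))
E
```

```text
----
rail [ 0.6197 -0.0035  0.385 ]
rail [ 0.6216 -0.2073  0.385 ]
tip [320.75   111.9231] [ 0.5644 -0.0171  0.25  ] [ 0.549  -0.0189  0.276 ]
bend [320.     131.1538] [ 0.5852 -0.0176  0.25  ] [ 0.5677 -0.0194  0.276 ]
0.052 [[274.8417 213.169 ]
 [280.8466 195.2177]]
0.068 [[274.3009 177.2914]
 [280.4876 153.7823]]
0.084 [[273.7181 138.6317]
 [280.0968 108.6854]]
```

View pics/s2c.png

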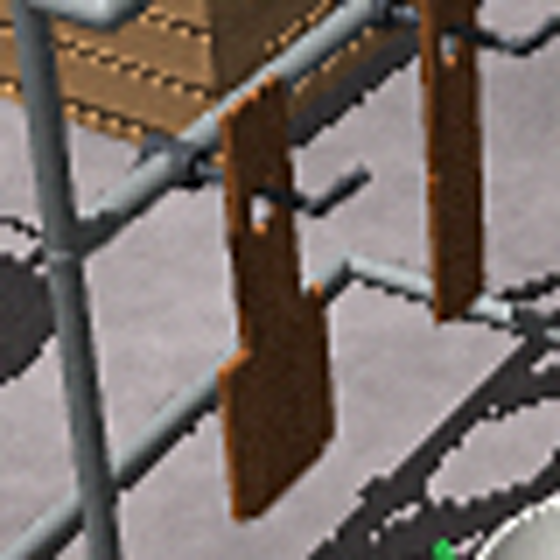

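```bash
cat > o.py <<'E'
from h import *
a=np.load('s2.npy');W=cam("wrist",dict(eef_pos=a[:3],orientation=a[3:]));S=cam("side")
def peg(b):
    t=np.linspace(0,2*np.pi,24,endpoint=False)[:,None]; c,s=.004*np.cos(t).ravel(),.004*np.sin(t).ravel()
    out=[]
    for x in np.linspace(-.03,-b,12): out.append(np.c_[0*c+x,.085+c,.25+s])
    d=np.array([-1,0,1])/2**.5;n=np.array([1,0,1])/2**.5
    for k in np.linspace(0,.026*2**.5,12): out.append(np.array([-b,.085,.25])+k*d+c[:,None]*[0,1,0]+s[:,None]*n)
    return np.vstack(out)
def tile(img,c,rk,box,f,bs):
    x0,y0,x1,y1=box;L=[]
    for b in bs:
        im=cv2.resize(img[y0:y1,x0:x1],None,fx=f,fy=f,interpolation=cv2.INTER_CUBIC)
        for u,v in proj(c,pose2(rk,peg(b))):
            cv2.circle(im,(int((u-x0+.5)*f),int((v-y0+.5)*f)),0,(0,255,0),-1)
        cv2.putText(im,str(b),(3,14),0,.45,(0,0,255),1);L.append(im)
    return np.hstack(L)
w=cv2.imread("pics/w2.png");s=cv2.imread("pics/side2.png")
cv2.imwrite("pics/ow.png",tile(w,W,[.6505,-.103,.0145],(295,90,345,200),4,[.064,.068,.072,.076]))
cv2.imwrite("pics/os.png",tile(s,S,[.6455,-.103,.0145],(270,170,315,200),4.4,[.064,.068,.072,.076]))
E
python3 o.py
```

```text
(no output)
```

View pics/ow.png

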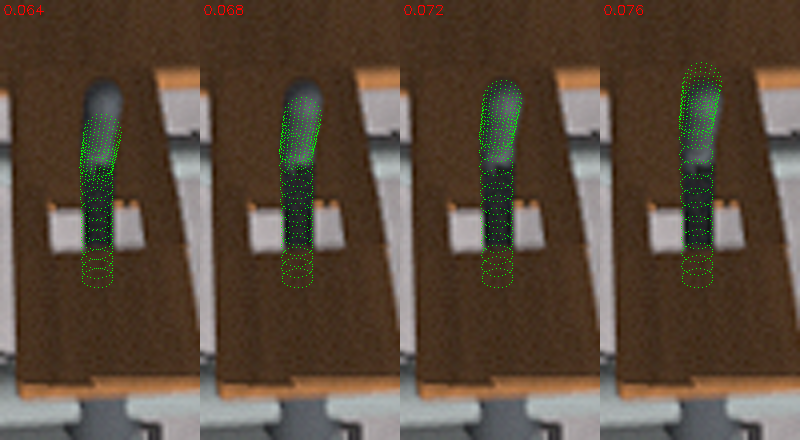

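View pics/os.png

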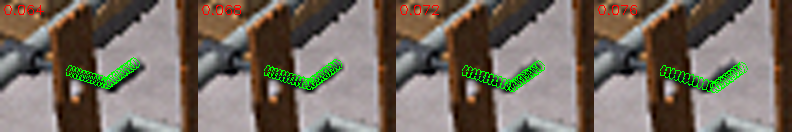

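Request:
play_rows --pt "1 0.026 0 -0.015 0" --pt "1 0.026 0 -0.015 0" --pt "1 0 0 0 0"

```text
time: 8.98
eef_pos: [0.5467, -0.0274, 0.3772]
orientation: [0.007, 2.684, 0.087]
contact_force: [-0.3, 0.0, 0.5]
width: 0.0853
```

```bash
cat > st.py <<'E'
from h import *
s=read_state();M=R.from_rotvec(s['orientation']).as_matrix()
print(round(s['time'],2),"q",s['q'],"tcp",s['eef_pos'],"grasp",s['eef_pos']-.019*M[:,2],"w",round(s['width'],4),"F",s['contact_force'])
print(M,"tilt",np.degrees(np.arccos(-M[2,2])))
E
python3 st.py
```

```text
8.97 q [ 0.5027 -0.3016 -0.325   1.7874 -0.2461  1.2044  1.7729] tcp [ 0.5467 -0.0274  0.3772] grasp [ 0.5383 -0.0286  0.3942] w 0.0853 F [-0.3054  0.0062  0.471 ]
[[-0.8978 -0.0091  0.4404]
 [ 0.0196  0.998   0.0605]
 [-0.44    0.0629 -0.8958]] tilt 26.392772043095015
```

Request:
play_rows --pt "1 -0.005 0.001 0.02 -1" --pt "1 -0.005 0.001 0.025 -1" --pt "1 0 0 0.03 0" --pt "1 0 0 0.03 0" --pt "1 0 0 0.024 0" --pt "1 0 0 0.0 0"

```text
time: 9.72
eef_pos: [0.6119, -0.0156, 0.264]
orientation: [-0.044, 2.686, 0.079]
contact_force: [-0.2, -0.5, 0.3]
width: 0.0854
```

```bash
python3 st.py; python3 -c "
from h import *
cv2.imwrite('pics/w3.png',grab_frame('wrist'))
cv2.imwrite('pics/side3.png',cv2.resize(grab_frame('side')[100:260,220:400],None,fx=4,fy=3.7,interpolation=cv2.INTER_CUBIC))"
```

```text
9.72 q [ 0.4804 -0.1357 -0.4038  1.8788 -0.1805  0.9449  1.7443] tcp [ 0.6119 -0.0156  0.264 ] grasp [ 0.6036 -0.0168  0.281 ] w 0.0854 F [-0.207  -0.4964  0.3174]
[[-0.8982 -0.044   0.4373]
 [-0.0181  0.9978  0.0632]
 [-0.4391  0.0489 -0.8971]] tilt 26.221544274646433
```

View pics/w3.png

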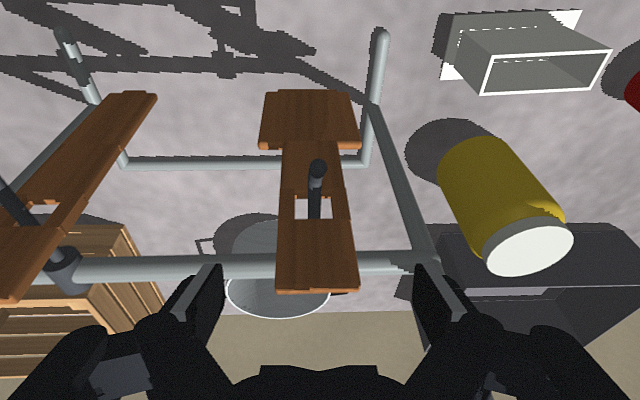

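View pics/side3.png

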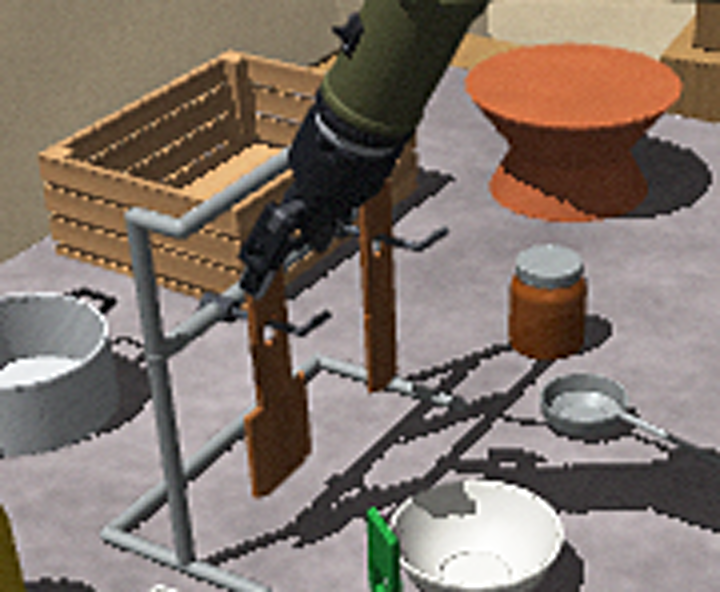

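Request:
play_rows --pt "1 0 0 0.012 0" --pt "1 0 0 0.009 0" --pt "0.6 0 0 0 0" --pt "0.3 0 0 0 0" --pt "0.3 0 0 0 0" --pt "0.3 0 0 0 0" --newtons 40

```text
time: 10.58
eef_pos: [0.6218, -0.0156, 0.2469]
orientation: [-0.042, 2.683, 0.077]
contact_force: [-0.6, -0.4, 2.1]
width: 0.0425
```

```bash
python3 st.py; python3 -c "
from h import *
cv2.imwrite('pics/w4.png',grab_frame('wrist'))"
```

```text
10.57 q [ 0.4813 -0.1068 -0.4164  1.8897 -0.1656  0.9022  1.7326] tcp [ 0.6218 -0.0156  0.2469] grasp [ 0.6134 -0.0168  0.2639] w 0.0425 F [-0.5543 -0.3853  2.1003]
[[-0.8969 -0.0426  0.4401]
 [-0.0172  0.998   0.0614]
 [-0.4419  0.0475 -0.8958]] tilt 26.386052417389294
```

View pics/w4.png

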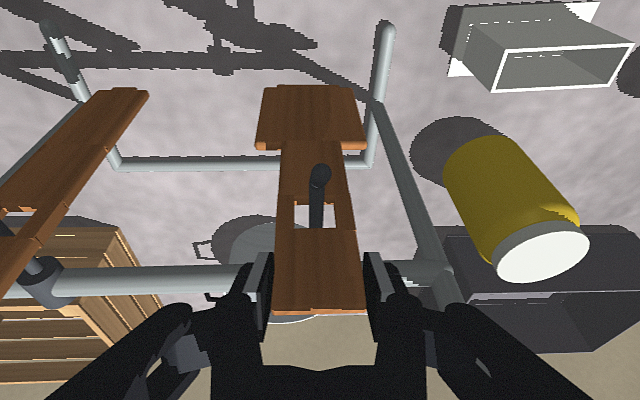

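Request:
play_rows --pt "0.3 -0.002 0 -0.004 0" --pt "0.3 -0.002 0 -0.004 0" --pt "0.3 -0.0015 0.001 -0.0035 0" --pt "0.3 0 0 0 0"

```text
time: 11.12
eef_pos: [0.6216, -0.0146, 0.2595]
orientation: [-0.043, 2.683, 0.078]
contact_force: [-0.8, -0.5, -2.1]
width: 0.0424
```

```bash
python3 st.py; python3 -c "
from h import *
s=read_state();np.save('s5.npy',np.r_[s['eef_pos'],s['orientation']])
a=grab_frame('wrist');cv2.imwrite('pics/w5.png',a);cv2.imwrite('pics/w5c.png',cv2.resize(a[70:330,230:400],None,fx=3,fy=2.3,interpolation=cv2.INTER_CUBIC))
cv2.imwrite('pics/side5.png',cv2.resize(grab_frame('side')[150:240,260:340],None,fx=6,fy=6,interpolation=cv2.INTER_CUBIC))"
```

```text
11.12 q [ 0.4816 -0.1135 -0.4152  1.8699 -0.1668  0.9284  1.7308] tcp [ 0.6216 -0.0146  0.2595] grasp [ 0.6132 -0.0158  0.2765] w 0.0424 F [-0.7575 -0.5125 -2.0923]
[[-0.897  -0.0432  0.4398]
 [-0.0176  0.9979  0.0621]
 [-0.4416  0.0479 -0.8959]] tilt 26.372038925198773
```

View pics/w5c.png

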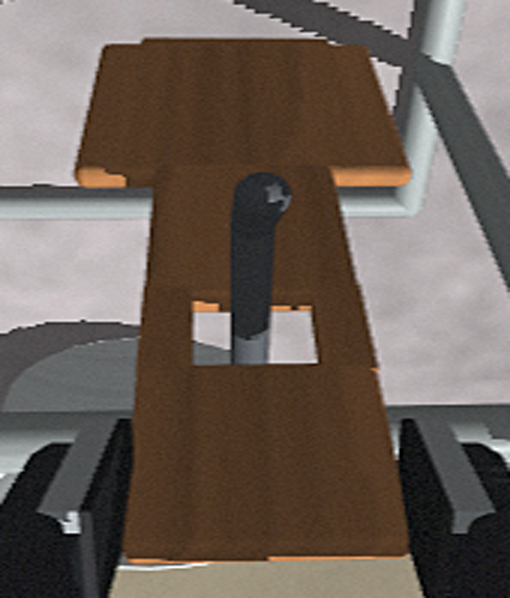

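View pics/side5.png

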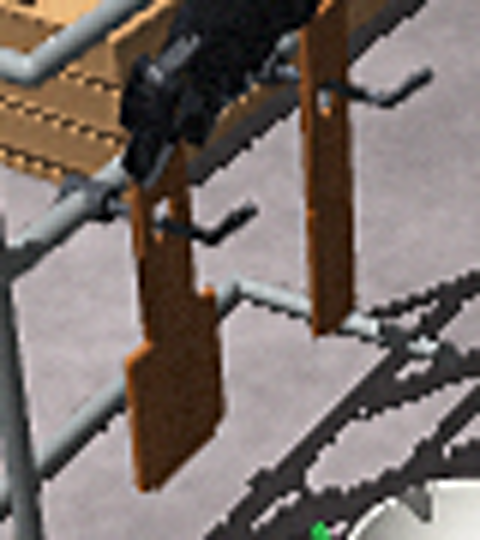

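```bash
cat > m5.py <<'E'
from h import *
import sys
exec(open('o.py').read().split("w=cv2")[0])
a=np.load('s5.npy');W=cam("wrist",dict(eef_pos=a[:3],orientation=a[3:]))
m=lambda L:np.array([(230+u/3,70+v/2.3) for u,v in L])
P=np.array([(-4,22,230),(-4,-22,230),(-4,42,100),(-4,-42,100),(-4,42,0),(-4,-42,0),(-4,-12,182),(-4,12,182)])/1e3
uv=m([(410,553),(126,556),(412,168),(77,168),(366,45),(104,45),(193,364),(319,364)])
def pp(v,P): return R.from_euler("zyx",v[3:]).apply(P)+v[:3]
o=least_squares(lambda v:(proj(W,pp(v,P))-uv).ravel(),[.61,-.018,.084,0.0,0,0]);print("paddle",o.x,o.fun.reshape(-1,2).round(1).tolist())
print("slot",pp(o.x,np.array([[0,0,.17]])))
w=cv2.imread("pics/w5.png")
L=[tile(w,W,[x,-.103,.0145],(290,130,345,240),4.6,[.072]) for x in(.6475,.6505,.6535)]
cv2.imwrite("pics/ow5.png",np.hstack(L))
E
python3 m5.py
```

```text
paddle [ 0.6111 -0.0163  0.0842  0.0148 -0.0008  0.0059] [[1.7, -2.2], [-2.0, -1.1], [1.0, 3.1], [-1.6, 3.0], [0.4, -1.6], [0.0, -2.5], [-0.4, 1.2], [1.0, 0.7]]
slot [[ 0.611  -0.0173  0.2542]]
```

View pics/ow5.png

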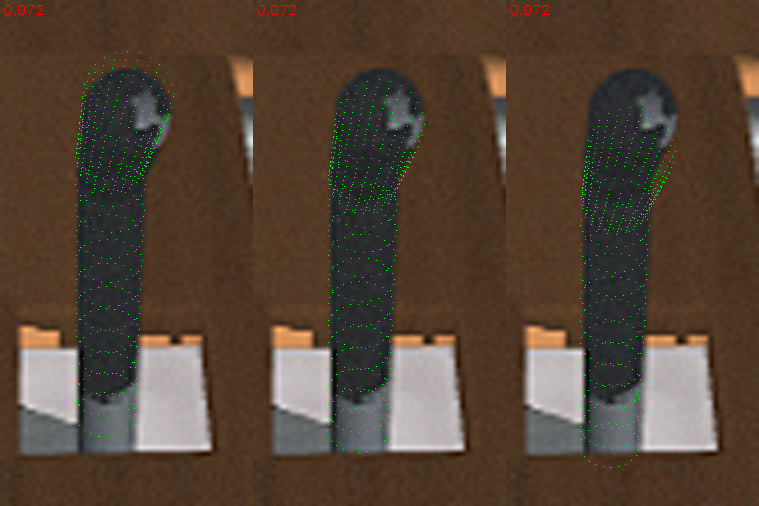

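Request:
play_rows --pt "0.3 0.0054 0.0003 -0.0026 0" --pt "0.3 0.0054 0.0003 -0.0026 0" --pt "0.3 0.0054 0.0003 -0.0026 0" --pt "0.3 0.0054 0.0003 -0.0026 0" --pt "0.3 0.0054 0.0003 -0.0026 0" --pt "0.3 0 0 0 0"

```text
time: 11.98
eef_pos: [0.591, -0.0147, 0.259]
orientation: [-0.042, 2.684, 0.077]
contact_force: [0.8, -0.1, -0.8]
width: 0.0425
```

```bash
python3 st.py; cat > snap.py <<'E'
from h import *
import sys
n=sys.argv[1]
s=read_state();np.save(f's{n}.npy',np.r_[s['eef_pos'],s['orientation']])
a=grab_frame('wrist');cv2.imwrite(f'pics/w{n}.png',a)
b=grab_frame('side');cv2.imwrite(f'pics/side{n}.png',b)
x=cv2.resize(a[70:330,230:400],(390,596),interpolation=cv2.INTER_CUBIC)
y=cv2.resize(b[150:250,270:338],(405,596),interpolation=cv2.INTER_CUBIC)
cv2.imwrite(f'pics/c{n}.png',np.hstack([x,y]))
E
python3 snap.py 6
```

```text
11.97 q [ 0.4845 -0.1857 -0.3953  1.9294 -0.2077  0.941   1.7664] tcp [ 0.591  -0.0147  0.259 ] grasp [ 0.5827 -0.0159  0.276 ] w 0.0425 F [ 0.79   -0.1017 -0.8328]
[[-0.8972 -0.0427  0.4396]
 [-0.0173  0.9979  0.0616]
 [-0.4413  0.0477 -0.8961]] tilt 26.349816428262624
```

View pics/c6.png

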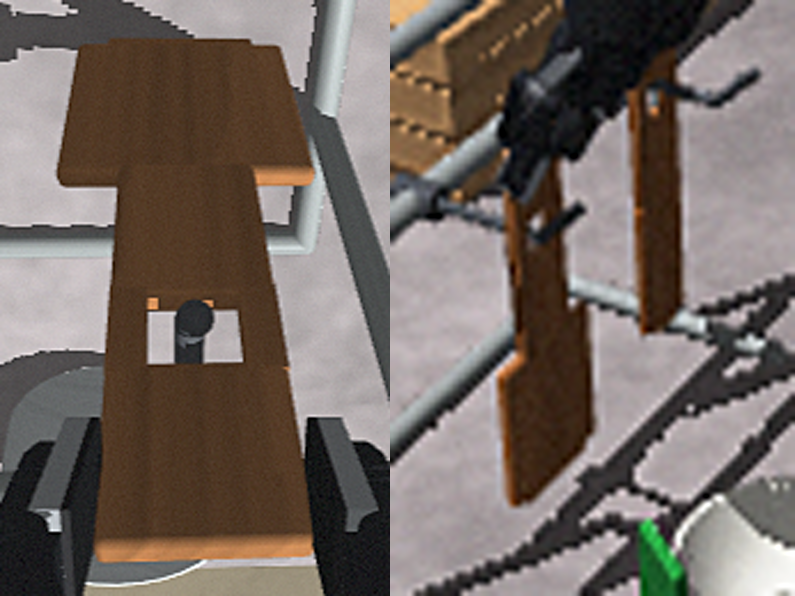

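Request:
play_rows --pt "0.3 0.0027 0.0001 -0.0019 0" --pt "0.3 0.0027 0.0001 -0.0019 0" --pt "0.3 0.0014 0.0002 -0.004 0" --pt "0.3 0.0014 0.0002 -0.004 0" --pt "0.3 0 0 0 0"

```text
time: 12.7
eef_pos: [0.5789, -0.015, 0.2665]
orientation: [-0.043, 2.683, 0.077]
contact_force: [0.4, 0.6, -0.5]
width: 0.0426
```

```bash
python3 st.py; python3 snap.py 7
```

```text
12.7 q [ 0.4843 -0.2183 -0.3833  1.9402 -0.223   0.9625  1.7799] tcp [ 0.5789 -0.015   0.2665] grasp [ 0.5706 -0.0162  0.2835] w 0.0426 F [ 0.3549  0.604  -0.5412]
[[-0.8969 -0.0428  0.4402]
 [-0.0174  0.9979  0.0617]
 [-0.4419  0.0477 -0.8958]] tilt 26.391812374154515
```

View pics/c7.png

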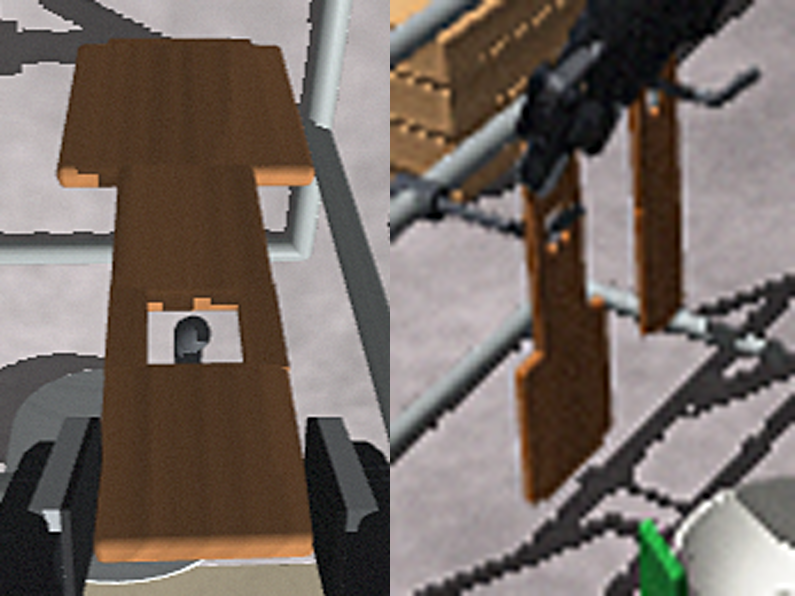

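Request:
play_rows --pt "0.3 0.0023 0.0003 -0.0051 0" --pt "0.3 0.0023 0.0003 -0.0051 0" --pt "0.3 0 0 0 0"

```text
time: 13.18
eef_pos: [0.5702, -0.0151, 0.2736]
orientation: [-0.043, 2.683, 0.077]
contact_force: [0.3, -0.9, -1.1]
width: 0.0428
```

```bash
python3 st.py; python3 snap.py 8
```

```text
13.18 q [ 0.4829 -0.2418 -0.3734  1.9441 -0.2321  0.9826  1.7879] tcp [ 0.5702 -0.0151  0.2736] grasp [ 0.5618 -0.0163  0.2907] w 0.0428 F [ 0.3021 -0.9148 -1.142 ]
[[-0.8969 -0.0428  0.4402]
 [-0.0174  0.9979  0.0616]
 [-0.4419  0.0476 -0.8958]] tilt 26.39075557993753
```

View pics/c8.png

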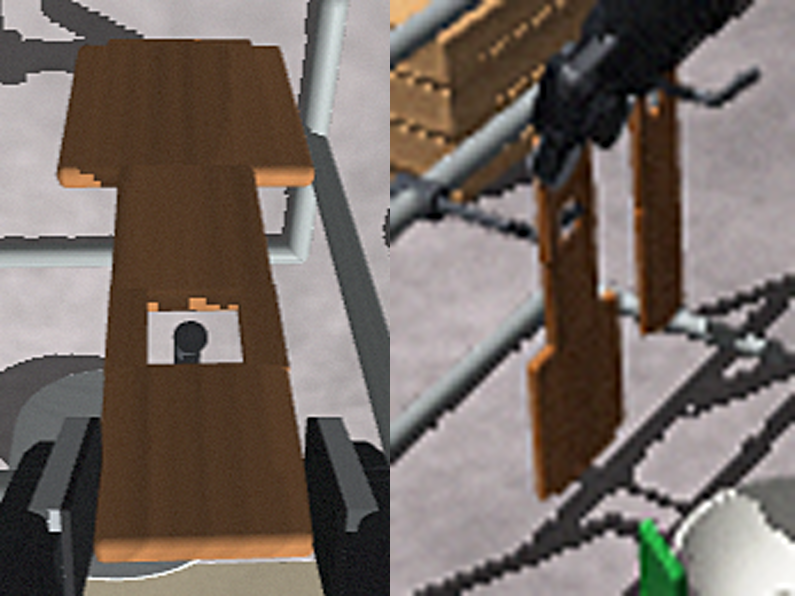

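Request:
play_rows --pt "0.3 0.0022 0.0004 -0.0063 0" --pt "0.3 0.0022 0.0004 -0.0063 0" --pt "0.3 0.0022 0.0004 -0.0063 0" --pt "0.3 0.0022 0.0004 -0.0063 0" --pt "0.3 0 0 0 0"

```text
time: 13.9
eef_pos: [0.5512, -0.0152, 0.2926]
orientation: [-0.043, 2.683, 0.077]
contact_force: [-0.1, -1.4, -1.1]
width: 0.0429
```

```bash
python3 st.py; python3 snap.py 9
```

```text
13.9 q [ 0.4559 -0.2913 -0.3327  1.9455 -0.2404  1.0326  1.795 ] tcp [ 0.5512 -0.0152  0.2926] grasp [ 0.5428 -0.0163  0.3096] w 0.0429 F [-0.1211 -1.4179 -1.0852]
[[-0.8967 -0.0429  0.4405]
 [-0.0174  0.9979  0.0617]
 [-0.4422  0.0477 -0.8956]] tilt 26.40853625170459
```

View pics/c9.png

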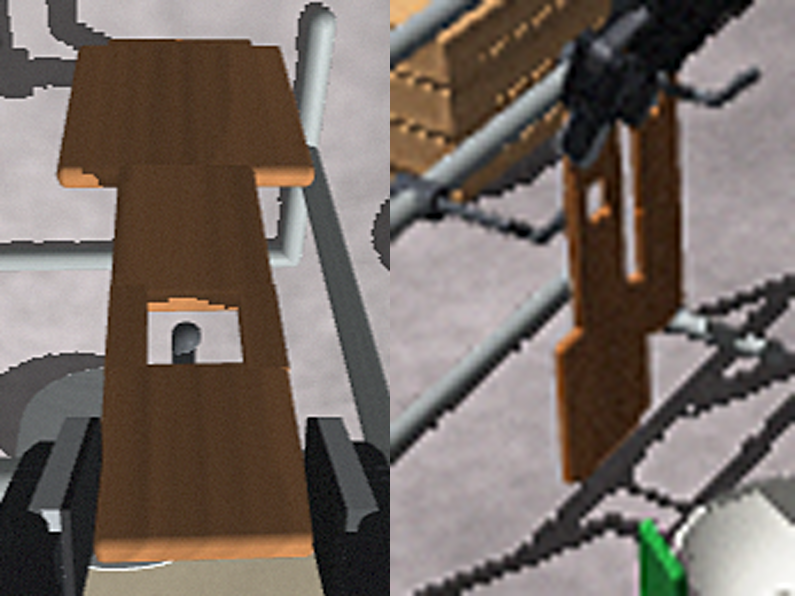

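```bash
python3 -c "
from h import *
S,T=cam('side'),cam('top')
for uv in[(323,305),(312,290)]: print('green base',ray_z(S,uv,0))
for uv in[(312,237),(319,242)]: print('green top',ray_z(S,uv,.2),ray_z(S,uv,.23))
for uv in[(285,228),(298,211)]: print('green topcam',ray_z(T,uv,.0),ray_z(T,uv,.23))
for uv in[(208,277),(186,355)]: print('canister',ray_z(S,uv,0))
print(ray_z(T,(265,122),.17))
"
```

```text
green base [0.3618 0.1632 0.    ]
green base [0.4239 0.1296 0.    ]
green top [0.4311 0.1054 0.2   ] [0.4109 0.1343 0.23  ]
green top [0.4014 0.1138 0.2   ] [0.3824 0.1424 0.23  ]
green topcam [0.362  0.1706 0.    ] [0.3555 0.1452 0.23  ]
green topcam [0.4322 0.1191 0.    ] [0.4153 0.1013 0.23  ]
canister [0.7513 0.2577 0.    ]
canister [0.5918 0.502  0.    ]
[0.7509 0.2366 0.17  ]
```

Request:
play_rows --pt "0.3 0.006 0.0003 -0.003 0" --pt "0.3 0.006 0.0003 -0.003 0" --pt "0.3 0 0.015 0.001 0" --pt "0.3 -0.001 0.03 0.002 0" --pt "0.3 -0.001 0.035 0.002 0" --pt "0.3 -0.001 0.035 0.002 0" --pt "0.3 -0.001 0.035 0.002 0" --pt "0.3 -0.001 0.03 0.002 0" --pt "0.3 -0.001 0.02 0.001 0" --pt "0.3 0 0 0 0"

```text
time: 15.25
eef_pos: [0.545, 0.1866, 0.2924]
orientation: [-0.048, 2.69, 0.08]
contact_force: [0.2, -0.2, -1.8]
width: 0.0426
```

```bash
python3 st.py; python3 snap.py 10
```

```text
15.25 q [ 0.0388 -0.2306 -0.4257  1.8927  0.0172  1.0182  1.2025] tcp [0.545  0.1866 0.2924] grasp [0.5368 0.1854 0.3095] w 0.0426 F [ 0.1515 -0.1642 -1.8006]
[[-0.8997 -0.0467  0.434 ]
 [-0.0207  0.9977  0.0643]
 [-0.436   0.0489 -0.8986]] tilt 26.02189291299358
```

View pics/w10.png

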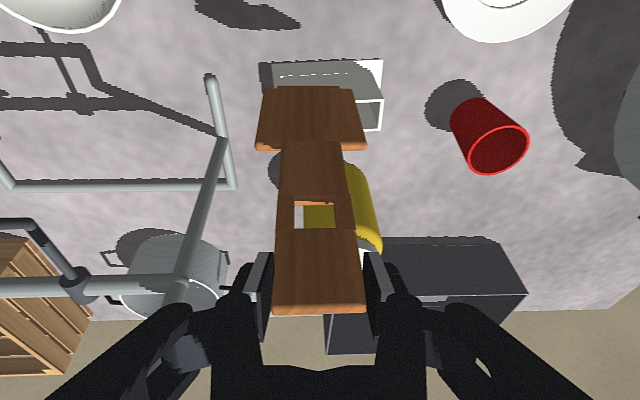

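View pics/side10.png

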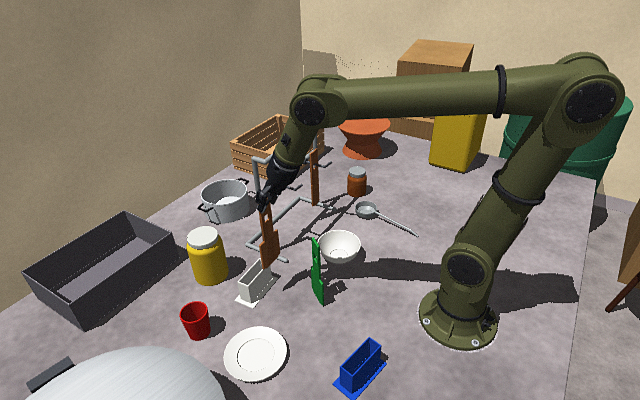

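```bash
python3 - <<'E'
import cv2
a=cv2.imread("pics/w4.png")[0:110,430:640];cv2.imwrite("pics/w4h.png",cv2.resize(a,None,fx=3.8,fy=3.8,interpolation=cv2.INTER_CUBIC))
a=cv2.imread("pics/w9.png")[0:110,430:640];cv2.imwrite("pics/w9h.png",cv2.resize(a,None,fx=3.8,fy=3.8,interpolation=cv2.INTER_CUBIC))
E
```

```text
(no output)
```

View pics/w4h.png

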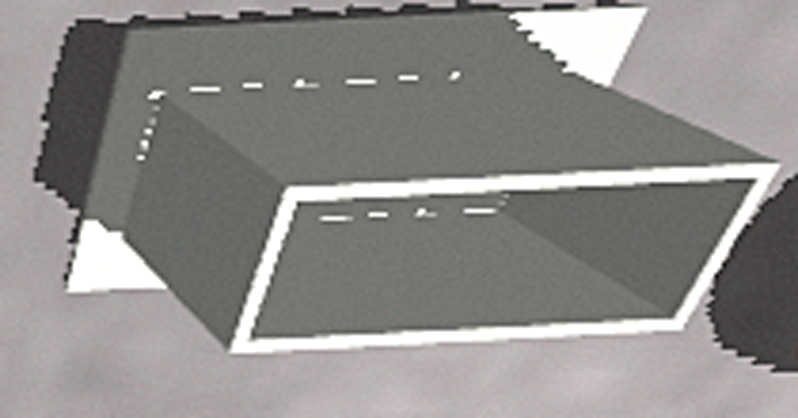

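View pics/w9h.png

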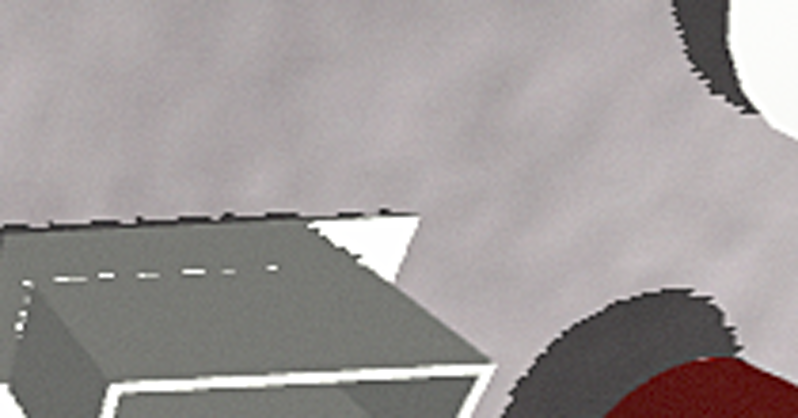

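```bash
cat > hold.py <<'E'
from h import *
a=np.load('s2.npy');W2=cam("wrist",dict(eef_pos=a[:3],orientation=a[3:]))
W4=cam("wrist",dict(eef_pos=np.array([.6218,-.0156,.2469]),orientation=np.array([-.042,2.683,.077])))
a=np.load('s9.npy');W9=cam("wrist",dict(eef_pos=a[:3],orientation=a[3:]))
h=lambda z:np.array([(-20,-58,z),(-20,58,z),(20,58,z),(20,-58,z)])/1e3
f=np.array([(-35,70,3),(35,-70,3)])/1e3
u2=np.array([(275,205),(718,162),(663,318),(247,355)])/5+[390,0]
u4=np.array([(288,186),(780,162),(685,328),(232,353)])/3.8+[430,0]
u4f=np.array([(648,7),(67,292)])/3.8+[430,0]
u9=np.array([(108,383),(493,362)])/3.8+[430,0];u9f=np.array([(419,214)])/3.8+[430,0]
for name,o in dict(w2=[(W2,h(80),u2)],w4=[(W4,h(80),u4),(W4,f,u4f)],w4b=[(W4,h(80),u4)],w9=[(W9,h(80)[:2],u9),(W9,f[:1],u9f)],all=[(W2,h(80),u2),(W4,h(80),u4),(W4,f,u4f),(W9,h(80)[:2],u9),(W9,f[:1],u9f)]).items():
    v,e=fit(o,[.575,.216,.05]);print(name,v,abs(e).max().round(1))
E
python3 hold.py
```

```text
w2 [0.5821 0.216  0.075 ] 0.6
w4 [0.5809 0.2149 0.0766] 0.9
w4b [0.5807 0.2149 0.0771] 0.8
w9 [0.5806 0.2139 0.0784] 0.5
all [0.5811 0.215  0.0781] 1.2
```

```bash
python3 -c "
from h import *
Rm=R.from_rotvec(read_state()['orientation'])
rows((.0465,.0295,0),0,4,.3)
rows((0,0,-.08),0,6,.3)"
```

```text
[0.3, -0.011, 0.007, 0.006, 0.0], [0.3, -0.011, 0.007, 0.006, 0.0], [0.3, -0.011, 0.007, 0.006, 0.0], [0.3, -0.011, 0.007, 0.006, 0.0], 
[0.3, 0.006, -0.001, 0.012, 0.0], [0.3, 0.006, -0.001, 0.012, 0.0], [0.3, 0.006, -0.001, 0.012, 0.0], [0.3, 0.006, -0.001, 0.012, 0.0], [0.3, 0.006, -0.001, 0.012, 0.0], [0.3, 0.006, -0.001, 0.012, 0.0],
```

Request:
play_rows --pt "0.3 -0.011 0.007 0.0055 0" --pt "0.3 -0.011 0.007 0.0055 0" --pt "0.3 -0.0105 0.007 0.0055 0" --pt "0.3 -0.0105 0.007 0.0055 0" --pt "0.3 0 0 0 0"

```text
time: 15.98
eef_pos: [0.5931, 0.2156, 0.2926]
orientation: [-0.044, 2.69, 0.08]
contact_force: [-0.1, 0.1, -1.6]
width: 0.0426
```

```bash
python3 st.py; python3 snap.py 11; python3 -c "
import cv2,numpy as np
a=cv2.imread('pics/w11.png')[40:240,220:420];b=cv2.imread('pics/side11.png')[190:310,220:300]
cv2.imwrite('pics/c11.png',np.hstack([cv2.resize(a,(400,400),interpolation=2),cv2.resize(b,(390,400),interpolation=2)]))"
```

```text
15.97 q [ 0.0357 -0.096  -0.4778  1.7855  0.1037  1.0092  1.1176] tcp [0.5931 0.2156 0.2926] grasp [0.5848 0.2144 0.3097] w 0.0426 F [-0.1068  0.131  -1.5611]
[[-0.9    -0.0441  0.4338]
 [-0.0182  0.9978  0.0636]
 [-0.4356  0.0493 -0.8988]] tilt 26.001147303358145
```

View pics/c11.png

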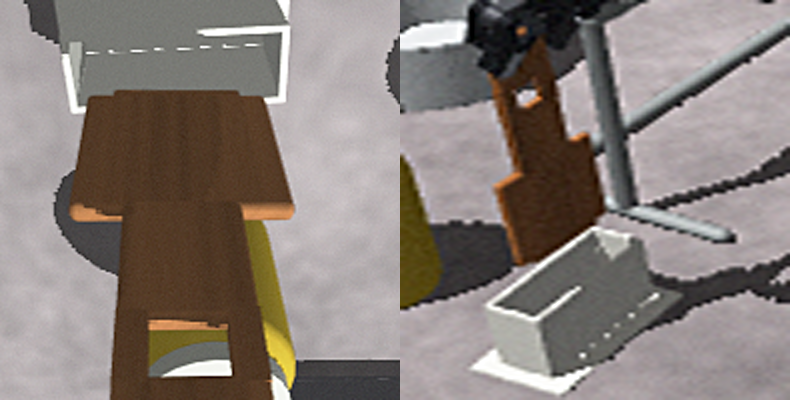

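```bash
python3 - <<'E'
from h import *
a=np.load('s11.npy');W=cam("wrist",dict(eef_pos=a[:3],orientation=a[3:]))
q=lambda u,v:(220+u/2,40+v/2)
for z in(.114,.117,.120): print(z,"front bottom corners",ray_z(W,q(88,96),z),ray_z(W,q(265,96),z))
for n,p in dict(fl=(76,112),fr=(285,103),nr=(290,27),nl=(62,56)).items(): print("rim",n,ray_z(W,q(*p),.08))
h=np.array([(-20,-58,80),(-20,58,80),(20,58,80),(20,-58,80)])/1e3
print(((proj(W,pose2([.5811,.2145,.0781],h))-[220,40])*2))
E
```

```text
0.114 front bottom corners [0.5804 0.171  0.114 ] [0.5784 0.2567 0.114 ]
0.117 front bottom corners [0.579  0.1713 0.117 ] [0.5771 0.2562 0.117 ]
0.12 front bottom corners [0.5777 0.1716 0.12  ] [0.5758 0.2557 0.12  ]
rim fl [0.6044 0.1604 0.08  ]
rim fr [0.5969 0.2742 0.08  ]
rim nr [0.5572 0.2713 0.08  ]
rim nl [0.5746 0.1558 0.08  ]
[[ 58.9727  38.0275]
 [289.1251  25.8739]
 [284.4239 102.3909]
 [ 72.1551 113.8986]]
```

Request:
play_rows --pt "0.3 0.0058 -0.0007 0.012 0" --pt "0.3 0.0058 -0.0007 0.012 0" --pt "0.3 0.0058 -0.0007 0.012 0" --pt "0.3 0.0058 -0.0007 0.012 0" --pt "0.3 0.0058 -0.0007 0.012 0" --pt "0.3 0 0 0 0"

```text
time: 16.82
eef_pos: [0.5918, 0.2141, 0.2245]
orientation: [-0.043, 2.692, 0.078]
contact_force: [-0.1, -0.3, -1.2]
width: 0.0424
```

```bash
python3 st.py; python3 snap.py 12; python3 -c "
import cv2,numpy as np
a=cv2.imread('pics/w12.png')[40:240,220:420];b=cv2.imread('pics/side12.png')[190:310,220:300]
cv2.imwrite('pics/c12.png',np.hstack([cv2.resize(a,(400,400),interpolation=2),cv2.resize(b,(390,400),interpolation=2)]))"
```

```text
16.82 q [ 0.034  -0.0656 -0.4901  1.895   0.139   0.878   1.0753] tcp [0.5918 0.2141 0.2245] grasp [0.5836 0.213  0.2416] w 0.0424 F [-0.1054 -0.3296 -1.157 ]
[[-0.9006 -0.0431  0.4324]
 [-0.018   0.9979  0.062 ]
 [-0.4342  0.0481 -0.8995]] tilt 25.903285516433584
```

View pics/c12.png

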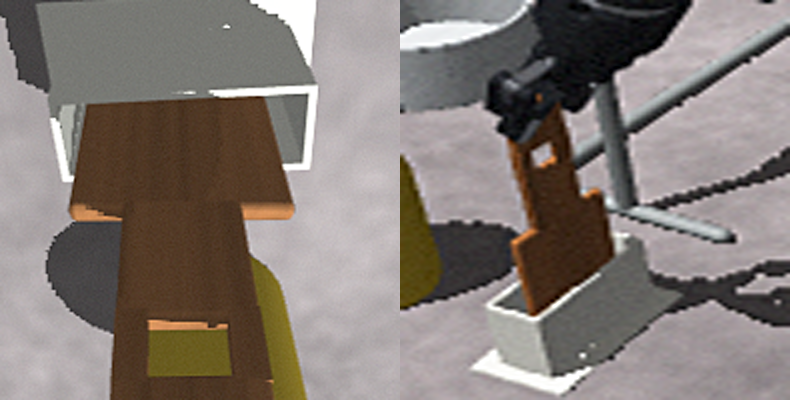

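Request:
play_rows --pt "0.3 0.0052 -0.0006 0.0108 0" --pt "0.3 0.0052 -0.0006 0.0108 0" --pt "0.3 0.0052 -0.0006 0.0108 0" --pt "0.3 0.001 0 0.0023 0" --pt "0.3 0 0 0 0"

```text
time: 17.55
eef_pos: [0.5929, 0.2147, 0.1877]
orientation: [-0.043, 2.689, 0.079]
contact_force: [-0.9, -0.2, -1.4]
width: 0.0426
```

```bash
python3 st.py
```

```text
17.55 q [ 0.0318 -0.0365 -0.4985  1.9463  0.1729  0.8017  1.0392] tcp [0.5929 0.2147 0.1877] grasp [0.5846 0.2135 0.2047] w 0.0426 F [-0.8542 -0.1668 -1.3707]
[[-0.8996 -0.0434  0.4346]
 [-0.0178  0.9979  0.0629]
 [-0.4364  0.0488 -0.8984]] tilt 26.050129467547897
```

Request:
play_rows --pt "0.3 0.0011 -0.0001 0.0022 0" --pt "0.3 0.0009 -0.0001 0.0018 0" --pt "0.3 0 0 0 0"

```text
time: 17.92
eef_pos: [0.5927, 0.2146, 0.1833]
orientation: [-0.043, 2.689, 0.079]
contact_force: [0.5, 0.2, -0.9]
width: 0.0422
```

Request:
play_rows --pt "0.3 0.0009 -0.0001 0.0018 0" --pt "0.3 0 0 0 0"

```text
time: 18.18
eef_pos: [0.5927, 0.2146, 0.1812]
orientation: [-0.043, 2.689, 0.079]
contact_force: [-1.1, -0.8, -1.1]
width: 0.0423
```

Request:
play_rows --pt "0.3 0.0009 -0.0001 0.0018 0" --pt "0.3 0 0 0 0"

```text
time: 18.42
eef_pos: [0.5926, 0.2146, 0.1791]
orientation: [-0.043, 2.689, 0.079]
contact_force: [0.3, -1.6, -1.1]
width: 0.0427
```

```bash
python3 st.py
```

```text
18.43 q [ 0.031  -0.0293 -0.5002  1.9578  0.1818  0.785   1.0298] tcp [0.5926 0.2146 0.1791] grasp [0.5844 0.2134 0.1962] w 0.0427 F [ 0.2628 -1.5709 -1.133 ]
[[-0.8996 -0.0433  0.4345]
 [-0.0178  0.9979  0.0627]
 [-0.4363  0.0487 -0.8985]] tilt 26.03830149812684
```

Request:
play_rows --pt "0.3 0.0007 0 0.0014 0" --pt "0.3 0 0 0 0"

```text
time: 18.68
eef_pos: [0.593, 0.2149, 0.1781]
orientation: [-0.043, 2.688, 0.079]
contact_force: [-0.2, -0.1, -0.2]
width: 0.0424
```

```bash
python3 st.py; python3 snap.py 13
```

```text
18.68 q [ 0.0308 -0.028  -0.5006  1.9592  0.1838  0.7817  1.0278] tcp [0.593  0.2149 0.1781] grasp [0.5847 0.2137 0.1952] w 0.0424 F [-0.1888 -0.1155 -0.226 ]
[[-0.8992 -0.0434  0.4354]
 [-0.0177  0.9979  0.063 ]
 [-0.4372  0.0489 -0.898 ]] tilt 26.097383538985078
```

View pics/w13.png

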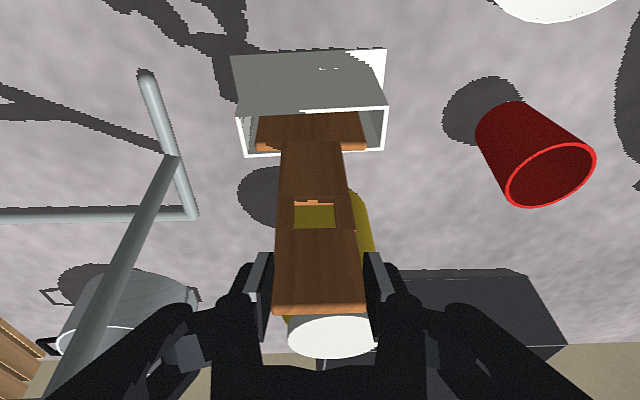

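Request:
play_rows --pt "0.3 0.0007 0 0.0014 0" --pt "0.3 0 0 0 0" --pt "0.3 0 0 0 0"

```text
time: 19.15
eef_pos: [0.5939, 0.2153, 0.178]
orientation: [-0.044, 2.686, 0.08]
contact_force: [-0.4, -0.1, 5.4]
width: 0.0427
```

```bash
python3 st.py
```

```text
19.15 q [ 0.0306 -0.0273 -0.5009  1.9598  0.186   0.7781  1.0258] tcp [0.5939 0.2153 0.178 ] grasp [0.5856 0.2141 0.195 ] w 0.0427 F [-0.4156 -0.1115  5.4072]
[[-0.898  -0.0438  0.4377]
 [-0.0177  0.9978  0.0636]
 [-0.4396  0.0493 -0.8969]] tilt 26.251994447898504
```

Request:
play_rows --pt "0.52 0 0 0 0" --pt "0.55 0 0 0 0" --pt "0.6 0 0 0 0" --pt "0.8 0 0 0 0" --pt "1 0 0 0 0" --pt "1 0 0 0 0" --pt "1 0 0 0 0"

```text
time: 20.02
eef_pos: [0.5927, 0.2148, 0.1763]
orientation: [-0.043, 2.689, 0.079]
contact_force: [0.6, -0.3, -0.1]
width: 0.0855
```

```bash
python3 st.py; python3 snap.py 14
```

```text
20.02 q [ 0.0306 -0.0265 -0.5009  1.9615  0.1856  0.779   1.0258] tcp [0.5927 0.2148 0.1763] grasp [0.5845 0.2136 0.1934] w 0.0855 F [ 0.6168 -0.3383 -0.1478]
[[-0.8995 -0.0433  0.4349]
 [-0.0177  0.9979  0.0628]
 [-0.4367  0.0488 -0.8983]] tilt 26.06404176957952
```

View pics/w14.png

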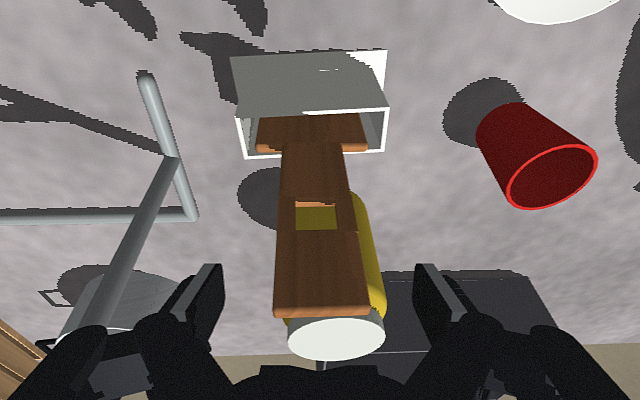

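View pics/side14.png

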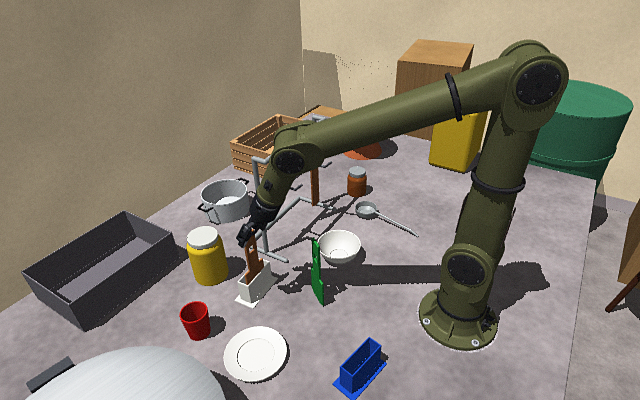

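Request:
play_rows --pt "1 0 0.0005 -0.01 0" --pt "1 0 0.001 -0.02 0" --pt "1 0 0.0015 -0.03 0" --pt "1 0 0.0015 -0.03 0" --pt "1 0 0.001 -0.03 0" --pt "1 0 0 -0.02 0" --pt "1 0 0 0 0" --pt "1 0 0 0 0"

```text
time: 21.12
eef_pos: [0.5313, 0.2115, 0.3022]
orientation: [-0.043, 2.689, 0.079]
contact_force: [0.8, -0.4, -0.9]
width: 0.0855
```

```bash
python3 st.py; python3 snap.py 15; python3 -c "
import cv2,numpy as np
a=cv2.imread('pics/w15.png')[0:300,160:480];b=cv2.imread('pics/side15.png')[110:310,180:380]
cv2.imwrite('pics/c15.png',np.hstack([cv2.resize(a,(390,400),interpolation=2),cv2.resize(b,(400,400),interpolation=2)]))"
```

```text
21.12 q [ 0.0196 -0.2408 -0.4642  1.8774  0.0335  1.0459  1.1361] tcp [0.5313 0.2115 0.3022] grasp [0.5231 0.2103 0.3192] w 0.0855 F [ 0.7532 -0.4285 -0.9213]
[[-0.8995 -0.0434  0.4349]
 [-0.0179  0.9979  0.0626]
 [-0.4366  0.0486 -0.8983]] tilt 26.06190571727502
```

View pics/c15.png

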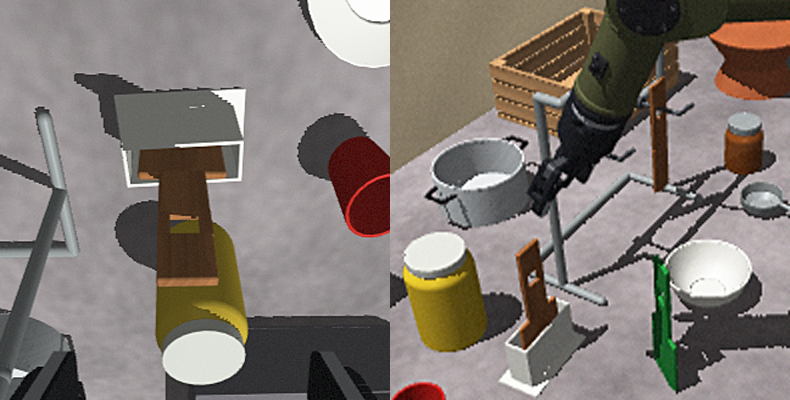

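```bash
python3 -c "
from plant import *
print(close_job())"
```

```text
the job is handed in; nothing more can be done
None
```

The wide wooden paddle is off its peg and standing blade down in the white holder. I handed the job in at about 21 s of the 48 s; `close_job` reports no verdict.

- **Reaching it:** The moves can't tilt the tool directly, so I got the backward lean by driving the arm against its reach limits. It leaned about 26 degrees rather than the suggested 35. I estimated about 9 mm between gripper and rail beforehand but did not measure it during the grasp.
- **Off the peg:** I gripped the handle end by its edges at 40 N. The wrist camera put the peg's bend about 72 mm in front of the root. I lifted 12.5 mm, slid the paddle forward and took it up at 45 degrees along the upturned part. The wrist force stayed within about 2 N, which includes the paddle's weight.
- **Into the holder:** I lowered it slowly and released it once the floor pushed back with 5.4 N.

**Last checks:**
- The side and wrist pictures show the paddle standing upright in the holder with the gripper clear.
- The scraper is still hanging, and in the views checked nothing else has visibly moved.
- Just before lowering, the paddle was within about 1 mm of the holder's centre in the wrist view. I did not measure its position again after release.

**Disagreement:** The wrist camera put the rack about 6 mm farther from the robot than the fixed cameras did. I used the wrist values throughout, and the peg-to-slot fit bore them out.

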